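Open the snap-tab cover of a terminal box

ROBOT

A 6-joint arm with a two-finger parallel gripper is mounted at the origin on a cart in front of the work surface, level with it; the furniture and walls round the work are solid. World frame = base frame: x ahead of the robot, y to its left, z up, the work surface at z = 0. Lengths are in m, angles in rad, forces in N, time in s.
With the tool pointing down it reaches from about 0.225 to 0.875 m from the base axis. Payload 3.4 kg.
Tool frame: the origin (TCP) lies at the very end of the fingers, on their centre line; the grasp point (between the pads) lies 19 mm behind it; z points along the fingers, x is the direction in which the jaws open and shut, and the axes are right-handed (so a half turn about z gives the same grasp; the last joint's range is limited). The gripper opens to 85 mm and grips with 20 to 120 N. Pads are 22 mm wide; open, the fingers measure 114 mm over their backs; the gripper's body (76 mm by 85 mm) begins 54 mm behind the grasp point. The pads swing forward as they close: fully open they stand 13 mm farther back than shut.
Start: joints at [0.982, 0.276, 1.505, -0, 1.361, -0.121], TCP at [0.259, 0.513, 0.231] pointing down, gripper open.
Joint ranges: [-2.89, 2.89], [-0.75, 2.08], [0.22, 2.7], [-1.18, 4.32], [0.11, 2.71], [-2.7, 2.7]. Speed limits (rad/s): [2.57, 2.57, 3.14, 3.14, 3.14, 3.14].

INTERFACE

Orientations are given as a unit quaternion [w, x, y, z].
In Python, from rig import manip gives the robot as it stands.
- The arm moves only by the tool carry_out, never from a script. Its argument "series" is a list of rows, each a list of 2 entries, a list of its own where there are three numbers: the shift along the tool's x, y, z in mm, then the turn about the tool's z in degrees. A call has 1 to 10 rows; each row shifts and turns the pose as measured when the row begins, along the tool's axes as they then stand; what a row does not reach is not made up. A row lasts 1/12 s, in which the tool goes at most 41.7 mm and 7.16 degrees, less where a joint would pass 70% of its speed; a pose out of reach is approached as far as the arm can. A call is refused whole if a number of a shift passes 41.7 or a number of a turn 7.16, either way. A call with a gripper value outside its range is refused whole. "fingers" is the finger opening in mm, from 0 to 85.4, set as the call begins (left out, the last holds). The fingers move at their own pace and stop on an object; "squeeze" is the grip in N (left out, the last holds). Time passes only in rows, so rows that do not move let the fingers close. It gives the time, the measured TCP pose, the force and the opening at its end, in the units of the state.
- manip.get_state(): the state, without advancing time (a new reading comes with each control period).
- manip.get_image(name): name is "scene" or "top" or "wrist"; returns a dict with "frame" (480x640x3 uint8, blue, green, red), "K" (3x3 intrinsics, pixels), "rvec" (rotation vector, rad) and "tvec" (3), from world to camera coordinates, as OpenCV has them; the wrist camera has in their place "mount" (4x4, takes a point from camera to tool coordinates, whose origin is the TCP and whose axes are the tool frame's). Camera axes: x right, y down, z forward; pixel columns grow to the right and rows downward; lengths in m; the calibration is good to about 2 mm. A picture is of the moment at which its call begins: read the wrist's pose just before it. There is no depth.
- manip.sign_off(): hands the job in, once; it reports no verdict.
The state is a dict: "clock": time; "qpos": joint angles; "qd": joint speeds; "effort": joint torques, N m; "position": TCP position; "ee_rot": TCP orientation; "contact_force": force on the tool from outside, world axes, zero at the start; "moment": the same for the moment, N m; "width": finger opening in m.
Only numpy, scipy, OpenCV 4.12 (cv2) and the standard library are available. Lean on these libraries where they do the work, as an engineer would, in place of code of your own. Each camera call takes 0.05 s, during which the arm holds its last target. There are 200 camera calls.

TASK

Open the grey terminal box: press the red snap tab at its side down until the yellow cover springs loose, then push the cover by its thumb rib along its rails, off the terminals and onto the box's ledge, up to the black end stop. Only press and push with the fingertips: the cover must not be lifted or tipped out of its rails, and the tools and parts lying about must stay where they are.

Things in the scene. Friction and masses are not known exactly. Their poses are not given: they have to be found in the camera images.
- terminal_box: Grey terminal box fixed to the bench, 230 x 104 mm. Origin: centre of its underside. x runs along the rails from the cover's seat to the ledge (push direction), y to the side of the red tab, z up. Seat and ledge are one level, 40 mm above the bench; guide rails at y = +-36.5 to +-50 mm are 48 mm high. Under the closed cover lie brass terminals. Rear housing 52 mm high, face at x = -96 mm.
- cover: Loose yellow cover, 90 (x) x 70 (y) x 14 mm, about 0.16 kg (varies), 1.5 mm play to each rail. Origin: centre of its underside; axes as the box's. Closed it is at about (-49, 0, 40) mm in the box frame, blocked by the tab's tooth in its edge. Released it springs about 13 mm along +x; then 2 to 6 N push it on. At the end stop its origin is at x = +66 mm in the box frame.
- cover_rib (a point): Middle of the top edge of the cover's thumb rib, 30 mm behind (-x of) the cover's origin, 70 mm above the bench. Rib 8 (x) x 36 (y) mm, rising 16 mm from the cover's top face, which runs on 11 mm behind it; beyond that is only the lower rear housing. Room for fingers over the cover: within 23 mm of the box's middle line on the tab side, where tooth and grey keepers stand up to 70 mm high.
- tab (a joint): Angle of the red rocker tab in rad: 0 at rest, grows as its pad is pressed down, stop at 0.42. Hinge along the box's x at y = +48, z = 57 mm. The cover is freed at about 0.3. A spring returns it; pressing takes 2 to 6 N, more at the stop. Once the cover has sprung forward, the tooth just rests on it and does not lock again.
- tab_pad (a point): Pressing point: middle of the top of the tab's red pad, outside the box, 80 mm from its middle line and 40 mm behind its centre, at rest 62 mm above the bench; pad 24 (x) x 30 (y) x 5 mm. It moves with the tab: at the stop it is about 13 mm lower. Under it is only the bench.
- end_stop (a point): Middle of the top of the inner face of the black end stop, 51 mm above the bench, at x = +111 mm in the box frame; the cover's front edge meets it.
- screwdriver: Bystander: screwdriver with an orange and black grip, 26x205x26 mm, lying down. Origin: centre of its underside.
- bearing_1: Bystander: ball bearing, 26 mm across, 8 mm high. Origin: centre of its underside.
- sleeve_3: Bystander: black turned sleeve, 21 mm across, 16 mm high. Origin: centre of its underside.
- tape_roll: Bystander: yellow roll of tape, 58 mm across, 19 mm high. Origin: centre of its underside.
- marker: Bystander: black and white marker, 15x119x15 mm, lying down. Origin: centre of its underside.
There are look-alikes about, which are no part of the job. Several things have the shape of the cover; the one meant has the colours described above.

How it is judged:
On the way:
1. the tab is pressed down and the cover has sprung loose, still over the terminals (value of joint tab above 0.2 rad and x of cover in the frame of terminal_box between -0.044 and -0.02 m).
At the end, for the whole second after the job is handed in: The cover lies flat between the rails on the ledge, at rest, its centre 48 mm or more in front of the box's centre (at the end stop it is 66 mm), and the tab has sprung back up (x of cover in the frame of terminal_box between 0.048 and 0.075 m and y of cover in the frame of terminal_box between -0.006 and 0.006 m and z of cover in the frame of terminal_box between 0.036 and 0.045 m and linear speed of cover below 0.01 m/s and value of joint tab below 0.06 rad); the robot touches nothing.
It fails at once if the cover was lifted out of its rails (z of cover in the frame of terminal_box above 0.055 m).
It fails at once if the cover was tipped (angle between cover's own z axis and vertical above 0.3 rad).
It fails at once if a tool or part lying about was moved more than 20 mm (distance of any of screwdriver, bearing_1, sleeve_3, tape_roll, marker from where it was at the start of the episode above 0.02 m).
It also fails if it takes over 48 s, if anything falls off the work surface, if the arm or the gripper's body presses on something with over 40 N, if the wrist force passes 120 N, or if a joint passes its speed limit or range.

## Working session

There is one attempt and no reset: what is moved stays moved. The work goes in short steps, Python scripts to look and compute and a tool call to move; the robot and the scene stay as the last step left them, time stands still between calls to the robot, and variables do not carry over. Pictures are saved under pics/ and viewed, about 8 in all and at most 12, crops included, and the job is handed in when it is done.

Besides the shell and the picture viewer there is one more tool, called after "Emit:" by a JSON object that holds its "api" and its "payload", one argument or row to a line. carry_out: Moves the arm, as the interface text tells. Its arguments: {"type":"object","properties":{"series":{"type":"array","items":{"type":"array"}},"fingers":{"type":"number"},"squeeze":{"type":"number"}},"required":["series"]}

```bash
mkdir -p pics; cat > h.py <<'E'
import numpy as np, cv2
from rig import manip
from scipy.spatial.transform import Rotation as R
def grab(n,f):
    s=manip.get_state(); im=manip.get_image(n); cv2.imwrite(f'pics/{f}.png',im['frame'])
    K=np.array(im['K'],float)
    if 'mount' in im:
        q=s['ee_rot']; T=np.eye(4); T[:3,:3]=R.from_quat([q[1],q[2],q[3],q[0]]).as_matrix(); T[:3,3]=s['position']
        M=T@np.array(im['mount']); Rc=M[:3,:3]; c=M[:3,3]
    else:
        Rw=cv2.Rodrigues(np.array(im['rvec'],float))[0]; Rc=Rw.T; c=-Rc@np.array(im['tvec'],float).ravel()
    np.savez(f'pics/{f}.npz',K=K,R=Rc,c=c); return im['frame']
def ray(f,uv,z):
    d=np.load(f'pics/{f}.npz'); v=d['R']@np.linalg.solve(d['K'],[uv[0],uv[1],1]); return d['c']+v*(z-d['c'][2])/v[2]
def proj(f,p):
    d=np.load(f'pics/{f}.npz'); q=d['K']@(d['R'].T@(np.array(p)-d['c'])); return q[:2]/q[2]
E
python3 - <<'E'
from h import *
print(manip.get_state())
a=grab('top','top');b=grab('scene','scene')
E
```

```text
{'clock': 0.0, 'qpos': array([ 9.82006014e-01,  2.76584353e-01,  1.50616303e+00, -1.15917864e-05,
        1.36068112e+00, -1.20973391e-01]), 'qd': array([ 0.00025693, -0.00028521,  0.00066027, -0.0002191 , -0.00056658,
       -0.00041202]), 'effort': array([-1.34525420e-03, -4.16773868e+01, -2.45803320e+01, -5.58516222e-04,
        1.11068023e-02, -1.36103171e-06]), 'position': array([0.25898341, 0.51277045, 0.23043386]), 'ee_rot': array([ 3.88236142e-04,  8.51743933e-01,  5.23957470e-01, -8.31797548e-04]), 'contact_force': array([ 0.55873526, -0.6044888 ,  0.10751663]), 'moment': array([0.02298482, 0.008614  , 0.03150524]), 'width': 0.08554906894161447}
```

View pics/top.png

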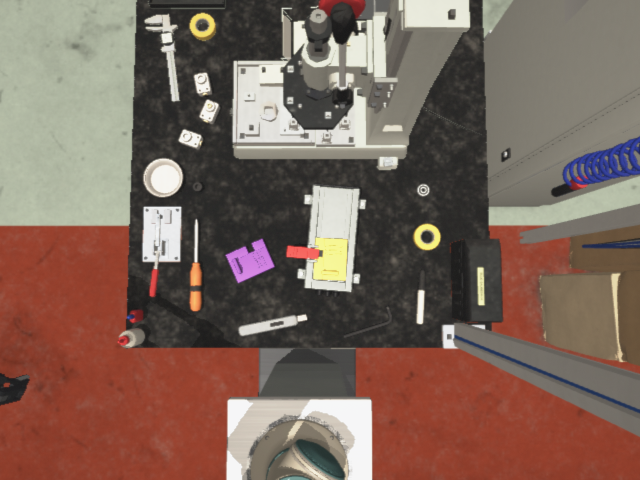

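View pics/scene.png

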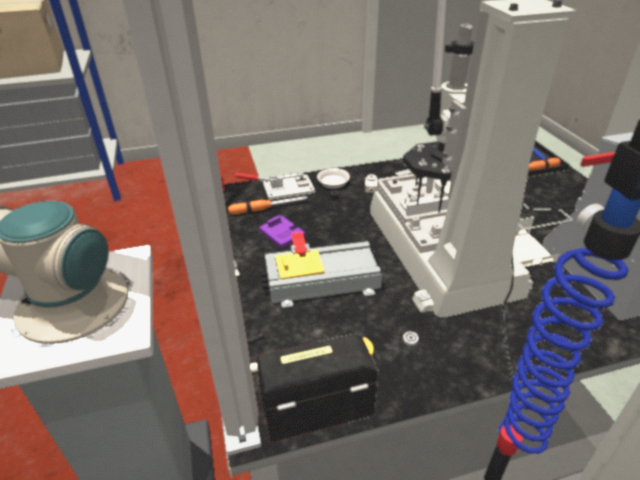

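Top view: box at about (333,240), yellow cover at (331,258) and red tab pad at (297,252), ledge towards the top of the image. The purple cover-shaped part at (250,261) and the tape roll at (427,237) are look-alikes. The screwdriver (196,270) and marker (420,300) lie clear. Now I'll measure.

```bash
python3 - <<'E'
from h import *
f=cv2.imread('pics/top.png'); hsv=cv2.cvtColor(f,cv2.COLOR_BGR2HSV)
def m(lo,hi,box):
    k=cv2.inRange(hsv,lo,hi); z=np.zeros_like(k); x0,y0,x1,y1=box; z[y0:y1,x0:x1]=k[y0:y1,x0:x1]; return z
Y=m((22,120,120),(35,255,255),(300,220,360,295)); Rd=m((0,150,100),(8,255,255),(280,235,325,265))
G=m((0,0,110),(179,60,255),(298,180,372,300))
for n,k,z in(('cover',Y,.054),('tab',Rd,.062),('box',G|Y,.048)):
    c=max(cv2.findContours(k,0,2)[0],key=cv2.contourArea); r=cv2.minAreaRect(c); b=cv2.boxPoints(r)
    print(n,cv2.contourArea(c),np.round(r[0],1),np.round(r[1],1),r[2]); 
    for p in b: print('   ',p.round(1),ray('top',p,z).round(4))
print(proj('top',[.259,.513,.23]),proj('top',[0,0,0]))
cv2.imwrite('pics/crop.png',cv2.resize(f[175:305,230:380],None,fx=4,fy=4,interpolation=2))
E
```

```text
cover 16.0 [329.7 271.1] [17.2  3.7] 6.709837436676025
    [320.9 272. ] [ 0.4296 -0.048   0.054 ]
    [321.3 268.3] [ 0.4376 -0.049   0.054 ]
    [338.4 270.3] [ 0.4333 -0.0859  0.054 ]
    [338. 274.] [ 0.4253 -0.0849  0.054 ]
tab 310.5 [302.1 252.1] [32.3 12. ] 4.763641834259033
    [285.5 256.7] [0.4622 0.0279 0.062 ]
    [286.5 244.7] [0.488  0.0259 0.062 ]
    [318.7 247.4] [ 0.4822 -0.0433  0.062 ]
    [317.7 259.4] [ 0.4564 -0.0412  0.062 ]
box 3456.5 [331.4 238.1] [ 61.8 103.5] 4.513988018035889
    [296.6 287.3] [0.3967 0.0046 0.048 ]
    [304.7 184. ] [ 0.6229 -0.0124  0.048 ]
    [366.3 188.9] [ 0.6121 -0.1479  0.048 ]
    [358.1 292.1] [ 0.3864 -0.1286  0.048 ]
[  7.0803286  366.03466526] [298.8141373  468.92925863]
```

View pics/crop.png

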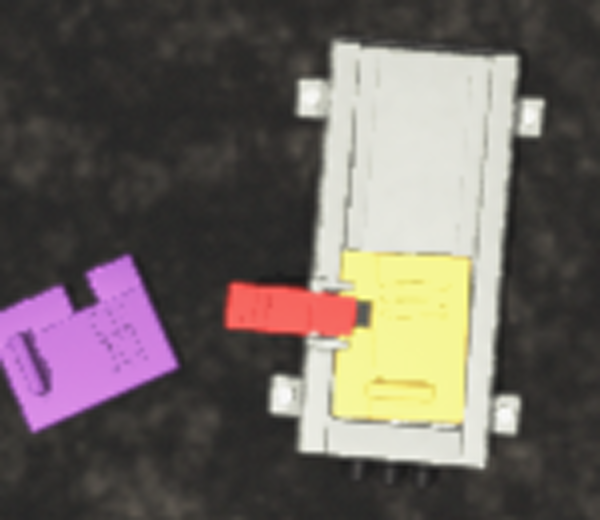

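The crop confirms the yellow cover with the red tab, its rib at the near end, and a box yaw of about -4.5°. The purple part is the look-alike. I'll turn the tool square to the box and close the fingers.

Emit:
{"api": "carry_out", "payload": {
  "series": [
    [[0, 0, 0], -7],
    [[0, 0, 0], -7],
    [[0, 0, 0], -7],
    [[0, 0, 0], -1.5],
    [[0, 0, 0], 0]
  ],
  "fingers": 0
}}

```text
clock: 0.52
position: [0.2581, 0.5114, 0.2277]
ee_rot: [0.001, 0.728, 0.686, -0.004]
contact_force: [0.2, 0.2, 0.5]
width: 0.0253
```

```bash
cat >> h.py <<'E'
def tool(p):
    s=manip.get_state(); q=s['ee_rot']; A=R.from_quat([q[1],q[2],q[3],q[0]]).as_matrix()
    print('pos',s['position'].round(4),'xdir deg',np.degrees(np.arctan2(A[1,0],A[0,0])).round(2),'z',A[:,2].round(3),'F',s['contact_force'].round(1),'w',round(s['width'],4),'t',s['clock'])
    print('shift mm',(1000*A.T@(np.array(p)-s['position'])).round(1))
E
python3 - <<'E'
from h import *
a=ray('top',[328.1,289.75],.05);b=ray('top',[336.25,187.25],.048)
print(a,b,(a+b)/2,np.degrees(np.arctan2(b[1]-a[1],b[0]-a[0])))
tool([.44,.0,.2])
E
```

```text
[ 0.39143244 -0.06363224  0.05      ] [ 0.6157491  -0.08187328  0.048     ] [ 0.50359077 -0.07275276  0.049     ] -4.648963040512244
pos [0.2581 0.5114 0.2277] xdir deg 86.62 z [-0.004 -0.006 -1.   ] F [0.2 0.2 0.5] w 0.0253 t 0.5167
shift mm [-499.6  211.9   30.2]
```

Emit:
{"api": "carry_out", "payload": {
  "series": [
    [[-36, 15, 0], 0],
    [[-36, 15, 0], 0],
    [[-36, 15, 0], 0],
    [[-36, 15, 0], 0],
    [[-36, 15, 0], 0],
    [[-36, 15, 0], 0],
    [[-36, 15, 0], 0],
    [[-36, 15, 0], 0],
    [[-36, 15, 0], 0],
    [[-36, 15, 0], 0]
  ]
}}

```text
clock: 1.35
position: [0.3869, 0.1357, 0.2248]
ee_rot: [-0.001, 0.726, 0.688, -0.004]
contact_force: [0.8, -0.4, -0.2]
width: -0.0001
```

Emit:
{"api": "carry_out", "payload": {
  "series": [
    [[-36, 15, 0], 0],
    [[-36, 15, 0], 0],
    [[-36, 15, 0], 0],
    [[-36, 15, 0], 0],
    [[0, 0, 0], 1],
    [[0, 0, 0], 0]
  ]
}}

```text
clock: 1.85
position: [0.4414, -0.0273, 0.2249]
ee_rot: [0.002, 0.738, 0.675, -0.004]
contact_force: [0.1, 0.8, 0.4]
width: 0.0001
```

```bash
python3 - <<'E'
from h import *
tool([.47,.008,.1]); grab('wrist','w1')
d=np.load('pics/w1.npz');print(d['c'],d['R'][:,2])
print(proj('w1',[.47,.008,.06]),proj('w1',[.42,-.066,.07]))
E
```

```text
pos [ 0.4414 -0.0273  0.2249] xdir deg 84.86 z [-0.004 -0.008 -1.   ] F [0.1 0.8 0.4] w 0.0001 t 1.85
shift mm [ 38.7  25.8 124.6]
[ 0.35887935 -0.0186625   0.36826241] [ 0.3179224  -0.03634147 -0.94741999]
[374.42206062 245.27956182] [270.45160807 193.60705789]
```

View pics/w1.png

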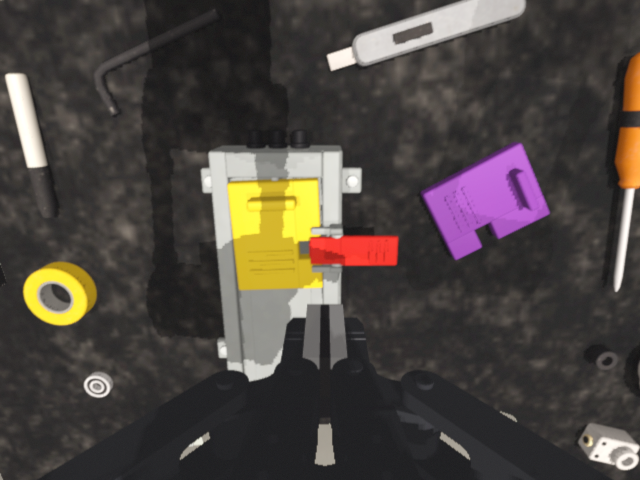

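Wrist view: the red tab ends at (398,251), the cover's rib is at (271,203), and the closed fingers are at (325,310). Next I'll measure both points.

```bash
python3 - <<'E'
from h import *
f=cv2.imread('pics/w1.png'); hsv=cv2.cvtColor(f,cv2.COLOR_BGR2HSV)
for n,lo,hi,z in(('tab',(0,150,100),(8,255,255),.062),('cover',(22,120,80),(35,255,255),.054)):
    k=cv2.inRange(hsv,lo,hi); k[:,:200]=0;k[:,420:]=0; k=cv2.morphologyEx(k,cv2.MORPH_CLOSE,np.ones((9,9)))
    c=max(cv2.findContours(k,0,2)[0],key=cv2.contourArea); r=cv2.minAreaRect(c)
    for p in cv2.boxPoints(r): print(n,p.round(1),ray('w1',p,z).round(4))
a=ray('w1',(398,251),.062);r=ray('w1',(271,200.5),.07);print('tabend',a,'rib',r)
for th in(-4.65,-4):
    t=np.radians(th);ex=np.array([np.cos(t),np.sin(t),0]);ey=np.array([-ex[1],ex[0],0])
    print('pad',a-.015*ey,'diff in box (expect 39,95)',(a-r)@ex*1000,(a-r)@ey*1000,'centre from rib',r+.079*ex,'from tab',a-.095*ey+.04*ex)
E
```

```text
tab [309. 235.] [ 0.4565 -0.0419  0.062 ]
tab [398. 235.] [0.4625 0.0263 0.062 ]
tab [398. 265.] [0.4874 0.0255 0.062 ]
tab [309. 265.] [ 0.4813 -0.0445  0.062 ]
cover [226.8 181.2] [ 0.4108 -0.1003  0.054 ]
cover [318.1 177.4] [ 0.4141 -0.031   0.054 ]
cover [322.6 286.9] [ 0.5048 -0.0359  0.054 ]
cover [231.4 290.7] [ 0.5017 -0.1116  0.054 ]
tabend [0.47560883 0.02586819 0.062     ] rib [ 0.4251204  -0.06627464  0.07      ]
pad [0.4743928  0.01091756 0.062     ] diff in box (expect 39,95) 42.85234736086857 95.93257013085783 centre from rib [ 0.50386037 -0.07267907  0.07      ] from tab [ 0.50777564 -0.07206187  0.062     ]
pad [0.47456249 0.01090473 0.062     ] diff in box (expect 39,95) 43.93788696463169 95.44026286285961 centre from rib [ 0.50392796 -0.0717854   0.07      ] from tab [ 0.50888453 -0.07169066  0.062     ]
```

Emit:
{"api": "carry_out", "payload": {
  "series": [
    [[21, 15, 20], 0],
    [[21, 15, 20], 0],
    [[0, 0, 35], 0],
    [[0, 0, 35], 0],
    [[0, 0, 25], 0],
    [[0, 0, 0], 0]
  ]
}}

```text
clock: 2.4
position: [0.4772, 0.0198, 0.0881]
ee_rot: [0.005, 0.735, 0.678, -0.0]
contact_force: [-0.9, 0.5, 0.6]
width: -0.0003
```

```bash
python3 - <<'E'
from h import *
tool([.473,.012,.062])
E
```

```text
pos [0.4772 0.0198 0.0881] xdir deg 85.36 z [ 0.006 -0.008 -1.   ] F [-0.9  0.5  0.6] w -0.0003 t 2.4
shift mm [-8.  -3.7 26.1]
```

Emit:
{"api": "carry_out", "payload": {
  "series": [
    [[-8, -3, 10], 0],
    [[0, 0, 10], 0],
    [[0, 0, 6], 0],
    [[0, 0, 5], 0],
    [[0, 0, 4], 0],
    [[0, 0, 0], 0]
  ]
}}

```text
clock: 2.9
position: [0.474, 0.018, 0.0561]
ee_rot: [0.006, 0.732, 0.682, 0.001]
contact_force: [-0.8, 0.3, 1.2]
width: -0.0001
```

```bash
python3 - <<'E'
from h import *
tool([.473,.012,.05]); f=grab('wrist','w2'); cv2.imwrite('pics/w2s.png',f)
E
```

```text
pos [0.474  0.018  0.0561] xdir deg 85.93 z [ 0.009 -0.007 -1.   ] F [-0.8  0.3  1.2] w -0.0001 t 2.9
shift mm [-6.1 -0.6  6.1]
```

Emit:
{"api": "carry_out", "payload": {
  "series": [
    [[-2, 0, 4], 0],
    [[-1, 0, 4], 0],
    [[0, 0, 4], 0],
    [[0, 0, 4], 0],
    [[0, 0, 4], 0]
  ]
}}

```text
clock: 3.37
position: [0.4802, 0.018, 0.0452]
ee_rot: [0.009, 0.734, 0.679, 0.009]
contact_force: [-5.2, 8.8, 35.4]
width: -0.0003
```

```bash
python3 - <<'E'
from h import *
tool([.473,.012,.05]); f=grab('wrist','w3'); 
E
```

```text
pos [0.4802 0.018  0.0452] xdir deg 85.61 z [ 0.025 -0.001 -1.   ] F [-5.2  8.8 35.4] w -0.0003 t 3.3667
shift mm [-6.6 -6.6 -5. ]
```

View pics/w3.png

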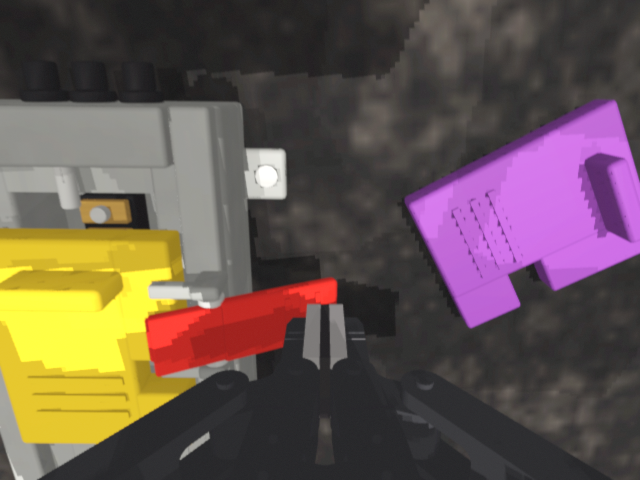

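The tab is at its stop (35 N on the fingers) and the cover has sprung forward: a brass terminal shows at (105,212), behind the cover's rear edge. I'll release and lift.

Emit:
{"api": "carry_out", "payload": {
  "series": [
    [[0, 0, -8], 0],
    [[0, 0, -15], 0],
    [[0, 0, -35], 0],
    [[0, 0, -35], 0],
    [[-30, -20, -25], 0],
    [[-30, -20, 0], 0],
    [[0, -20, 0], 0],
    [[0, 0, 0], 0],
    [[0, 0, 0], 0]
  ]
}}

```text
clock: 4.17
position: [0.4174, -0.0392, 0.1667]
ee_rot: [0.015, 0.734, 0.679, 0.012]
contact_force: [1.1, 0.3, -0.1]
width: -0.0001
```

```bash
python3 - <<'E'
from h import *
f=grab('wrist','w4'); tool([.42,-.066,.1])
E
```

```text
pos [ 0.4169 -0.0388  0.1664] xdir deg 85.65 z [ 0.036 -0.005 -0.999] F [ 0.3 -0.5 -0.1] w 0.0002 t 4.2167
shift mm [-26.7   2.8  66.6]
```

View pics/w4.png

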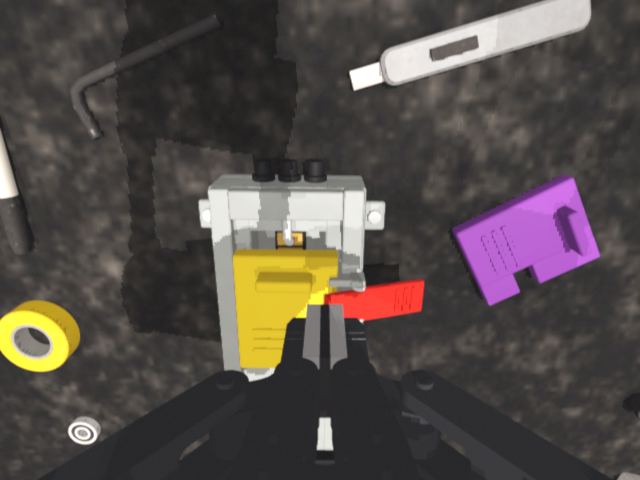

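```bash
python3 - <<'E'
from h import *
c=np.array([.505,-.0722,0]);t=np.radians(-4.5);ex=np.array([np.cos(t),np.sin(t),0]);ey=np.array([-ex[1],ex[0],0])
for n,p,z in(('cover rear edge',(285,251),.054),('rib base',(284,268),.054),('rib top rear?',(284,275),.07),('rib top front?',(284,291),.07),('box rear',(288,178),.052),('tab end',(424,296),.062)):
    w=ray('w4',p,z)-c; print(n,(w@ex*1000).round(1),(w@ey*1000).round(1))
W=c+ex*-.095+ey*-.001; W[2]=.1; print(W); tool(W)
print('tip dz low pt at 58'); cv2.imwrite('pics/w4c.png',cv2.resize(cv2.imread('pics/w4.png')[230:330,220:440],None,fx=3.6,fy=3.6,interpolation=2))
E
```

```text
cover rear edge -74.0 -0.1
rib base -61.8 -1.2
rib top rear? -64.4 0.4
rib top front? -53.1 0.0
box rear -122.0 3.1
tab end -45.4 91.5
[ 0.41021439 -0.0657433   0.1       ]
pos [ 0.4169 -0.0388  0.1664] xdir deg 85.65 z [ 0.036 -0.005 -0.999] F [ 0.3 -0.5 -0.1] w 0.0002 t 4.2167
shift mm [-27.2  -7.   66.3]
tip dz low pt at 58
```

View pics/w4c.png

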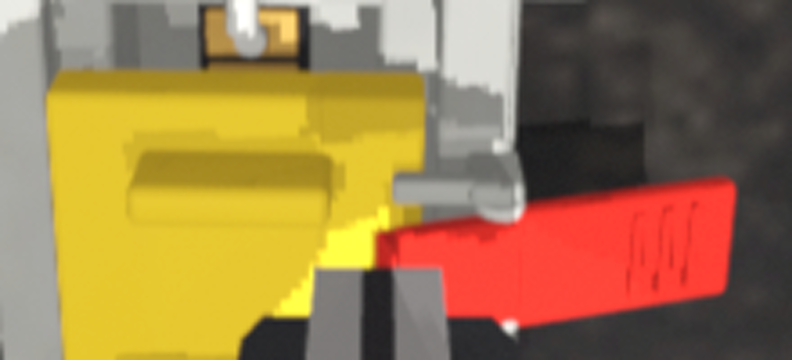

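The cover has sprung about 15–20 mm, still over the terminals, and its rib's rear face is at about box x = -65. I'll lower the fingertips behind the rib, on the middle line.

Emit:
{"api": "carry_out", "payload": {
  "series": [
    [[-15, -4, 10], 0],
    [[-12, -3, 20], 0],
    [[0, 0, 20], 0],
    [[0, 0, 16], 0],
    [[0, 0, 0], 0],
    [[0, 0, 0], 0]
  ]
}}

```text
clock: 4.72
position: [0.4169, -0.0662, 0.0969]
ee_rot: [0.015, 0.732, 0.681, 0.013]
contact_force: [0.2, -0.5, -0.2]
width: -0.0001
```

```bash
python3 - <<'E'
from h import *
tool([.4102,-.0657,.06])
E
```

```text
pos [ 0.4169 -0.0662  0.0969] xdir deg 85.88 z [ 0.04  -0.005 -0.999] F [ 0.2 -0.5 -0.2] w -0.0001 t 4.7167
shift mm [ 0.1 -8.2 36.6]
```

Emit:
{"api": "carry_out", "payload": {
  "series": [
    [[0, -8, 0], 0],
    [[0, -2, 10], 0],
    [[0, 0, 10], 0],
    [[0, 0, 10], 0],
    [[0, 0, 4], 0],
    [[0, 0, 0], 0],
    [[0, 0, 0], 0]
  ]
}}

```text
clock: 5.3
position: [0.4115, -0.065, 0.0657]
ee_rot: [0.019, 0.73, 0.683, 0.015]
contact_force: [0.8, 0.1, 0.3]
width: -0.0002
```

```bash
python3 - <<'E'
from h import *
tool([.4102,-.0657,.06]); grab('wrist','w5')
E
```

```text
pos [ 0.4115 -0.065   0.0657] xdir deg 86.15 z [ 0.047 -0.007 -0.999] F [0.8 0.1 0.3] w -0.0002 t 5.3
shift mm [-0.8 -1.5  5.6]
```

View pics/w5.png

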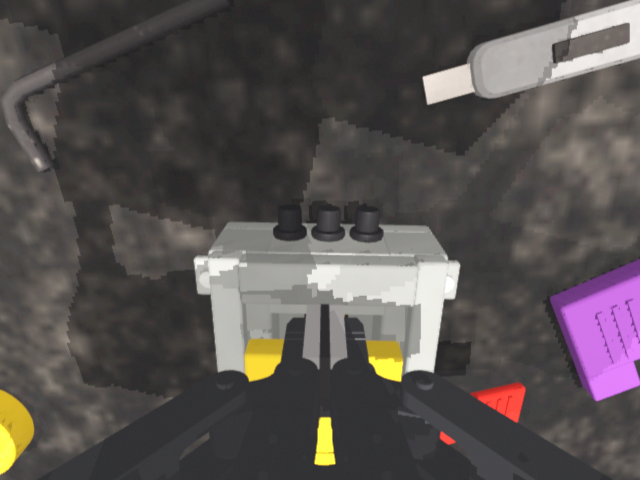

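The fingertips are centred behind the rib and the cover's rear edge shows to either side (about v 360). I'll lower 6 mm, then push in steps, with a small z shift to offset the tool's slight tilt.

Emit:
{"api": "carry_out", "payload": {
  "series": [
    [[0, 0, 3], 0.6],
    [[0, 0, 3], 0],
    [[0, 8, 0.5], 0],
    [[0, 8, 0.5], 0],
    [[0, 8, 0.5], 0],
    [[0, 8, 0.5], 0]
  ]
}}

```text
clock: 5.85
position: [0.4437, -0.0675, 0.0603]
ee_rot: [0.018, 0.734, 0.679, 0.014]
contact_force: [-7.2, 1.0, 4.3]
width: 0.0002
```

```bash
cat >> h.py <<'E'
C=np.array([.505,-.0722,0]);t=np.radians(-4.5);EX=np.array([np.cos(t),np.sin(t),0]);EY=np.array([-EX[1],EX[0],0])
def box():
    s=manip.get_state();w=s['position']-C;print('box',(w@EX*1000).round(1),(w@EY*1000).round(1),(1000*w[2]).round(1))
    tool(C+EX*.021+np.array([0,0,.06]))
E
python3 - <<'E'
from h import *
box()
E
```

```text
box -61.5 -0.1 60.3
pos [ 0.4437 -0.0675  0.0603] xdir deg 85.51 z [ 0.045 -0.007 -0.999] F [-7.2  1.   4.3] w 0.0002 t 5.85
shift mm [ 0.1 82.4  4.1]
```

Contact at about 7 N, and the cover is moving. I'll push on.

Emit:
{"api": "carry_out", "payload": {
  "series": [
    [[0, 9, 0.4], 0],
    [[0, 9, 0.4], 0],
    [[0, 9, 0.4], 0],
    [[0, 9, 0.4], 0],
    [[0, 9, 0.4], 0]
  ]
}}

```text
clock: 6.27
position: [0.4749, -0.0677, 0.0564]
ee_rot: [0.002, 0.733, 0.681, 0.001]
contact_force: [-2.4, 0.2, 0.6]
width: -0.0002
```

```bash
python3 - <<'E'
from h import *
box()
E
```

```text
box -30.3 2.1 56.4
pos [ 0.4749 -0.0677  0.0564] xdir deg 85.77 z [ 0.004 -0.001 -1.   ] F [-2.4  0.2  0.6] w -0.0002 t 6.2667
shift mm [-2.4 51.3 -3.4]
```

Emit:
{"api": "carry_out", "payload": {
  "series": [
    [[-1, 9, -1.5], 0],
    [[-1, 9, -1.5], 0],
    [[0, 9, -0.5], 0],
    [[0, 9, 0], 0]
  ]
}}

```text
clock: 6.6
position: [0.5153, -0.0727, 0.0595]
ee_rot: [0.001, 0.733, 0.681, 0.001]
contact_force: [-0.0, 0.2, -0.7]
width: -0.0001
```

```bash
python3 - <<'E'
from h import *
box()
E
```

```text
box 10.3 0.4 59.5
pos [ 0.5153 -0.0727  0.0595] xdir deg 85.79 z [ 0.004 -0.    -1.   ] F [-0.   0.2 -0.7] w -0.0001 t 6.6
shift mm [-0.4 10.7 -0.4]
```

Emit:
{"api": "carry_out", "payload": {
  "series": [
    [[0, 4, 0], 0],
    [[0, 4, 0], 0],
    [[0, 3, 0], 0],
    [[0, 3, 0], 0]
  ]
}}

```text
clock: 6.93
position: [0.528, -0.0732, 0.0591]
ee_rot: [-0.003, 0.732, 0.681, -0.002]
contact_force: [-8.4, -1.0, 6.4]
width: 0.0001
```

```bash
python3 - <<'E'
from h import *
box()
E
```

```text
box 23.0 0.8 59.1
pos [ 0.528  -0.0732  0.0591] xdir deg 85.84 z [-0.006  0.002 -1.   ] F [-8.4 -1.   6.4] w 0.0001 t 6.9333
shift mm [-0.8 -2.  -0.9]
```

Box x = 23 mm and force rising to 8 N matches the cover reaching the stop. I'll back off, lift clear, and check.

Emit:
{"api": "carry_out", "payload": {
  "series": [
    [[0, -8, 0], 0],
    [[0, -6, -5], 0],
    [[0, 0, -30], 0],
    [[0, 0, -40], 0],
    [[0, 0, -40], 0],
    [[0, -20, -30], 0],
    [[0, -30, -10], 0],
    [[0, -20, 0], 0],
    [[0, 0, 0], 0],
    [[0, 0, 0], 0]
  ]
}}

```text
clock: 7.77
position: [0.4424, -0.0675, 0.2257]
ee_rot: [0.003, 0.733, 0.681, 0.002]
contact_force: [0.4, 0.3, 1.0]
width: -0.0005
```

```bash
python3 - <<'E'
from h import *
box(); grab('wrist','w6'); f=grab('top','top2')
hsv=cv2.cvtColor(f,cv2.COLOR_BGR2HSV); k=cv2.inRange(hsv,(22,90,80),(35,255,255)); k[:,:300]=0;k[:,365:]=0;k[:150]=0;k[300:]=0
k=cv2.morphologyEx(k,cv2.MORPH_CLOSE,np.ones((5,5)))
c=max(cv2.findContours(k,0,2)[0],key=cv2.contourArea)
for p in cv2.boxPoints(cv2.minAreaRect(c)):
    w=ray('top2',p,.054)-C; print((w@EX*1000).round(1),(w@EY*1000).round(1))
o=np.hstack([cv2.resize(f[150:310,180:450],None,fx=2.5,fy=2.5)[:400,:400],cv2.resize(cv2.imread('pics/w6.png'),(400,300),interpolation=3).repeat(1,0) if 0 else cv2.copyMakeBorder(cv2.resize(cv2.imread('pics/w6.png'),(400,300)),0,100,0,0,0)])
cv2.imwrite('pics/fin.png',o)
E
```

```text
box -62.8 -0.2 225.7
pos [ 0.4424 -0.0675  0.2257] xdir deg 85.8 z [ 0.007 -0.002 -1.   ] F [0.4 0.3 1. ] w -0.0005 t 7.7667
shift mm [ -0.   82.6 166.3]
38.1 33.8
113.9 33.6
113.5 -36.4
37.8 -35.7
```

View pics/fin.png

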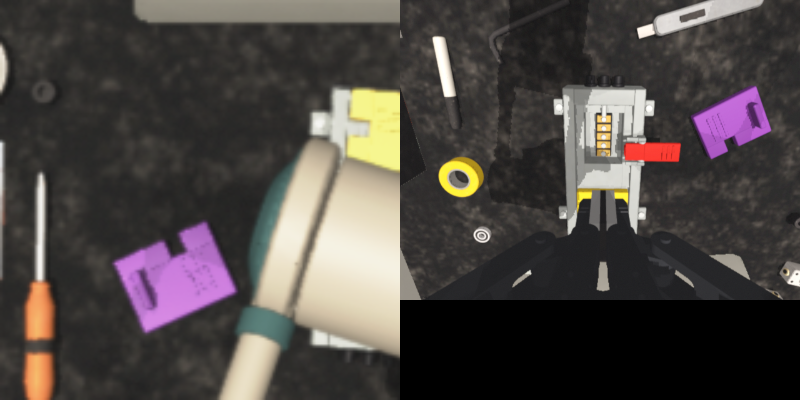

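The cover is at the end stop: front edge at about 113 mm against 111 nominal, and centred. The terminals are open, the tab is back up, and the bystanders are where they were. I'll hand in.

```bash
python3 - <<'E'
from h import *
w=ray('w6',(965-640,304),.054)-C; print('cover rear x',w@EX*1000,'expect 21')
print(manip.sign_off())
E
```

```text
cover rear x 19.48721762941136 expect 21
the job is handed in; nothing more can be done
None
```

I pressed the red tab to its stop, which took about 35 N, and the cover sprung forward, still over the terminals. I then pushed the cover by its rib, with closed fingertips, along the rails to the black end stop. I lifted clear and handed the job in at about 8 s on the robot's clock.

**Cover:** My last pictures put its front edge at about 113 mm (111 expected) and its rear edge at about 19.5 mm (21 expected). That gives a centre near 66 mm, and it lies between the rails, about 1 mm off the middle line.

**Tab and surroundings:** By eye, the tab is straight as at rest, and the screwdriver, marker, tape roll, bearing and sleeve are where they were. I did not measure these.

**Disagreements:**
- After the release, the cover measured roughly 5–10 mm further along than the nominal spring travel. Part of this came from a bias in that view, where the tab read about 5 mm off too. I did not confirm the cover's exact position against the −44 to −20 mm band while the tab was held down.
- In the final top view the arm hid the cover's rear edge, so I took that edge from the wrist camera.

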